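Close up the board tester

TASK

Close up the board tester on the worktop: with the fingertips, first push the tray that carries the circuit board fully home into the housing, and only then push the raised cover down until it lies fully shut on top. Do not pinch or lift anything, do not shove the tester across the worktop, and leave the small things round it where they are.

Things in the scene. Friction and masses are not known exactly. Their poses are not given: they have to be found in the camera images.
- tester: Low grey housing, 220 mm deep (x), 136 wide (y), 58 tall without its cover, about 3 kg, loose on rubber feet. Origin: centre of underside. x points from its open front (facing the robot within 0.45 rad) to its closed back, y to its left, z up. The tray slides in at the front between side walls 12 thick, 112 apart, over a floor 12 high; the cover is hinged along its right (-y) top edge.
- tray (a joint): How far the tray stands out of its home place, in m: 0 = fully home against its stop, growing along the tester's -x, up to 0.10. It slides with about 2.5 N of friction and stays where it is left. A blue circuit board is fixed on it.
- tray_front (a point): Centre of the outer face of the tray's flat aluminium front panel: 108 mm wide, from 10 to 52 mm above the worktop, this point at 31 mm. It faces the tester's -x. With the tray home this point is 96 mm in front of the tester's origin, 14 mm inside the front ends of the side walls, so the fingertips must follow it in between the walls.
- cover (a joint): Angle of the cover in rad: 0 = shut, lying flat on the housing; 1.57 = standing upright; up to 2.0 (leaning out to the right). A stiff hinge holds it at any angle; it takes about 0.3 N m at most to turn it. There is no latch.
- cover_hinge (a point): Middle of the cover's hinge line, which runs along the tester's x at its right edge, 64 mm above the worktop and 68 mm to the right of the tester's origin. When shut the cover runs from here to the left.
- cover_edge (a point): Point on the cover's OUTER face (upper when shut), mid-length, near its free edge, 127 mm from the hinge line. The cover is a black frame with a 4 mm clear pane: 220 mm along the hinge, 136 from hinge line to free edge, bars 18 wide and 8 thick (hinge line at mid-thickness), and a lip 50 wide that reaches to 144 mm from the hinge line.
- capacitor: Bystander: dark-blue upright cylindrical capacitor, 22x22x40 mm, loose on the worktop; leave it alone. Origin: centre of its underside.
- heatsink: Bystander: finned light-metal heat sink, 36x40x22 mm, loose on the worktop; leave it alone. Origin: centre of its underside.
- terminals: Bystander: green terminal block, 10x40x12 mm, loose on the worktop; leave it alone. Origin: centre of its underside.
- syringe: Bystander: amber syringe lying down, 24x146x18 mm, loose on the worktop; leave it alone. Origin: centre of its underside.
- wick: Bystander: flat blue reel of wick, 35x64x10 mm, loose on the worktop; leave it alone. Origin: centre of its underside.

How it is judged:
By the outcome, as a careful person would: the job done as asked, in the order asked, and still so for the second after the job is handed in, with the robot touching nothing.
It also fails if it takes over 70 s, if anything falls off the work surface, if the arm or the gripper's body presses on something with over 40 N, if the wrist force passes 120 N, or if a joint passes its speed limit or range.

ROBOT

A 7-joint arm with a two-finger parallel gripper is mounted at the origin on a cart in front of the work surface, level with it; the furniture and walls round the work are solid. World frame = base frame: x ahead of the robot, y to its left, z up, the work surface at z = 0. Lengths are in m, angles in rad, forces in N, time in s.
With the tool pointing down it reaches from about 0.4 to 0.85 m from the base axis. Payload 10.4 kg.
Tool frame: the origin (TCP) lies at the very end of the fingers, on their centre line; the grasp point (between the pads) lies r.tcp_to_grasp behind it (r.tcp_to_grasp is the distance from the TCP to the grasp point, in m); z points along the fingers, y is the line along which they close (so a half turn about z gives the same grasp; the last joint's range is limited). The gripper opens to 87 mm and grips with 3 to 60 N. Pads are 19 mm wide; open, the fingers measure 117 mm over their backs; the gripper's body (75 mm by 190 mm) begins 51 mm behind the grasp point.
Start: joints at [-1.241, 0.332, -0.065, 1.46, 0.022, 1.35, -0.088], TCP at [0.216, 0.587, 0.223] pointing down, gripper open.
Joint ranges: [-2.6, 2.6], [-0.5, 2.12], [-1.47, 1.34], [0.16, 2.42], [-1.27, 4.41], [0.06, 2.06], [-2.6, 2.6]. Speed limits (rad/s): [2.22, 2.22, 2.79, 2.79, 3.14, 3.14, 3.14].

INTERFACE

Orientations are given as a unit quaternion [x, y, z, w].
In Python, from bench import monitor, cams, ticket, r gives the robot as it stands.
- The arm moves only by the shell command python3 -m crank 'ROWS' [OPENING] [FORCE]. ROWS is a JSON object whose one key "steps" holds a list of rows, each a list of 2 entries, a list of its own where there are three numbers: the shift along the world's x, y, z in units of 25 mm (1.0 is 25 mm), then the turn, a rotation vector about the world's x, y, z in units of 5 degrees (1.0 is 5 degrees). In form: {"steps": [[[x, y, z], [ax, ay, az]], ...]}. A call has 1 to 10 rows; each row shifts and turns the commanded pose from where the row before left it; what a row does not reach is not made up. A row lasts 1/12 s, in which the tool goes at most 41.7 mm and 7.16 degrees, less where a joint would pass 70% of its speed; a pose out of reach is approached as far as the arm can. A call is refused whole if a number of a shift passes 1 or a number of a turn 1, either way. A call with a gripper value outside its range is refused whole. OPENING is the finger opening in mm, from 0 to 87, set as the call begins (- or left out, the last holds). The fingers move at their own pace and stop on an object; FORCE is the grip in N (left out, the last holds). Time passes only in rows, so rows that do not move let the fingers close. It gives the time, the measured TCP pose, the force, the opening and the grip force at its end, in the units of the state.
- monitor.read_state(): the state, without advancing time (a new reading comes with each control period).
- cams.camera(name): name is "scene" or "top" or "wrist"; returns a dict with "pixels" (480x640x3 uint8, blue, green, red), "z_map" (480x640 float32, m along the optical axis (not along the pixel's ray), 0 where there is no reading), "vfov" (degrees; the focal length in pixels is half the picture's height over the tangent of half this angle, whatever the lens; pixels are square), "cx", "cy" (the principal point, pixels), "T" (4x4, takes a point from camera to world coordinates). Camera axes: x right, y up, looking along -z (the intrinsics and any distortion apply to the point x, -y, -z); pixel columns grow to the right and rows downward; lengths in m; the calibration is good to about 2 mm. A picture is of the moment at which its call begins.
- ticket.close_job(): hands the job in; it is judged then, once.
The state is a dict: "time": time; "joint_positions": joint angles; "joint_vel": joint speeds; "joint_torque": joint torques, N m; "ee_pos": TCP position; "eef_rot": TCP orientation; "ft_force": force on the tool from outside, world axes, zero at the start; "torque": the same for the moment, N m; "width": finger opening in m; "grip_force": force on a finger pad.
Only numpy, scipy, OpenCV 4.12 (cv2) and the standard library are available. Lean on these libraries where they do the work, as an engineer would, in place of code of your own. Each camera call takes 0.05 s, during which the arm holds its last target. There are 200 camera calls.

## Working session

There is one attempt and no reset: what is moved stays moved. The work goes in short steps, Python scripts to look and compute and a shell command to move; the robot and the scene stay as the last step left them, time stands still between calls to the robot, and variables do not carry over. Pictures are saved under pics/ and viewed, at most 10 in all, crops included, and the job is handed in when it is done.

```bash
mkdir -p pics; ls; cat > h.py <<'E'
import numpy as np,cv2
from bench import monitor,cams,ticket,r
def cam(n,save=None):
    c=cams.camera(n); 
    if save: cv2.imwrite('pics/'+save,c['pixels'])
    return c
def pt(c,u,v,d=None):
    f=240/np.tan(np.radians(c['vfov'])/2)
    if d is None:
        w=c['z_map'][int(v)-1:int(v)+2,int(u)-1:int(u)+2]; w=w[w>0]; d=np.median(w) if len(w) else np.nan
    p=np.array([(u-c['cx'])/f*d,-(v-c['cy'])/f*d,-d,1]); return (c['T']@p)[:3]
E
python3 - <<'E'
from h import *
import pickle
for n in('scene','top'):
    c=cam(n,n+'0.png'); pickle.dump(c,open(n+'0.pkl','wb')); print(n,{k:v for k,v in c.items() if k not in('pixels','z_map')})
s=monitor.read_state();print(s['time'],s['ee_pos'],s['eef_rot'],s['width'],s['ft_force'],r.tcp_to_grasp)
E
```

```text
pics
scene {'vfov': 54.87381101823629, 'cx': 320.52106208656267, 'cy': 235.65685055730864, 'T': array([[ 0.49651452,  0.35517585, -0.79203753, -0.22280802],
       [-0.86773978,  0.17956508, -0.46344801, -0.51463789],
       [-0.02238326,  0.91739114,  0.39735688,  0.47313048],
       [ 0.        ,  0.        ,  0.        ,  1.        ]])}
top {'vfov': 53.101151783506324, 'cx': 328.4972622136216, 'cy': 240.16766724419585, 'T': array([[ 0.00864724,  0.99361738, -0.11247102,  0.46005151],
       [-0.99995444,  0.00813745, -0.00499091, -0.06147709],
       [-0.00404383,  0.11250905,  0.99364247,  1.08428572],
       [ 0.        ,  0.        ,  0.        ,  1.        ]])}
0.1 [0.21582889 0.58619163 0.22184453] [ 1.75458952e-01  9.84486549e-01 -6.20178889e-04 -8.31539899e-05] 0.08705738506064928 [ 0.06680518  0.28850962 -0.44147803] 0.0187
```

View pics/scene0.png

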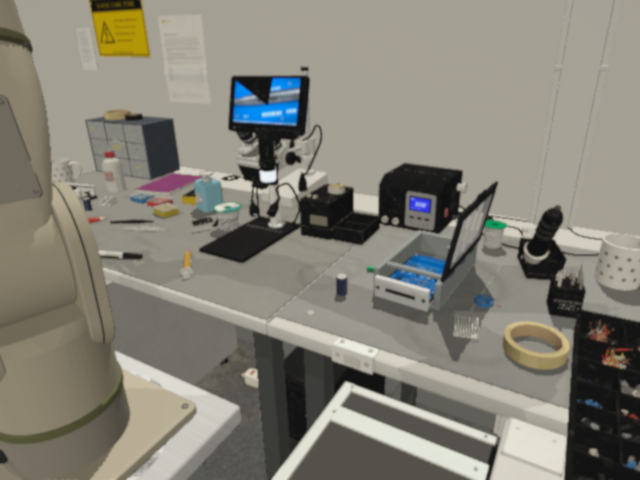

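View pics/top0.png

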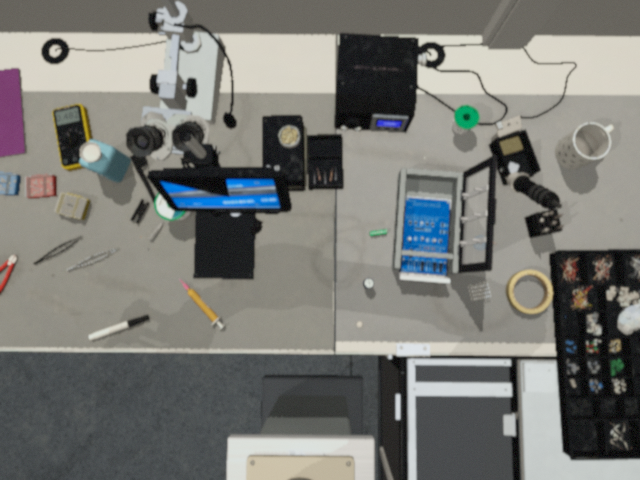

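Scene: the tester sits right of centre, with the tray front at about (403,290) and the raised cover leaning right at about (470,230). Top: housing at about (427,225), tray front at about (425,280), cover at about (478,215). The capacitor is at (369,284), the heatsink at (480,290) and the terminals at (378,233). I'll enlarge the top view.

```bash
python3 - <<'E'
from h import *
import pickle
c=pickle.load(open('top0.pkl','rb'))
cv2.imwrite('pics/t1.png',cv2.resize(c['pixels'][150:310,350:510],None,fx=3.75,fy=3.75,interpolation=cv2.INTER_CUBIC))
c2=pickle.load(open('scene0.pkl','rb'))
cv2.imwrite('pics/s1.png',cv2.resize(c2['pixels'][170:350,330:520],None,fx=3.3,fy=3.3,interpolation=cv2.INTER_CUBIC))
for z in [c['z_map'],c2['z_map']]: print((z>0).mean())
E
```

```text
0.9960677083333334
0.9958756510416666
```

View pics/t1.png

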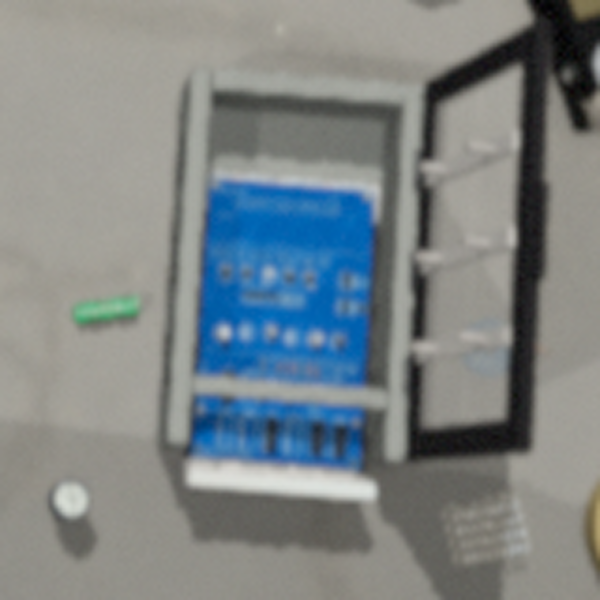

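View pics/s1.png

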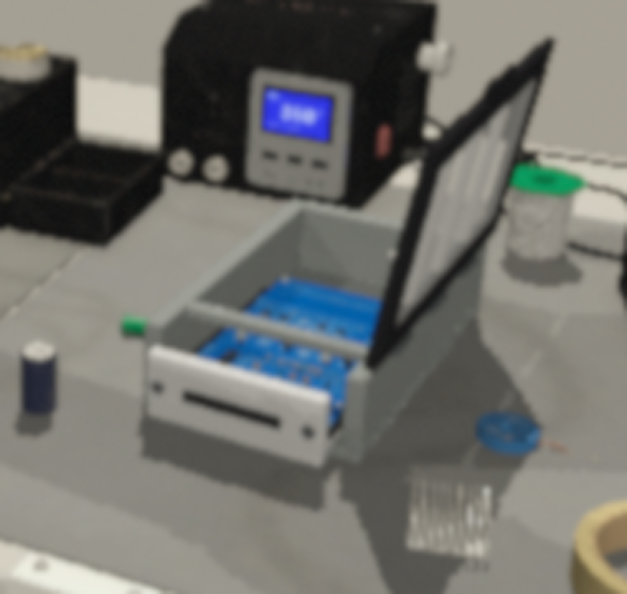

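The top crop shows the housing walls: left front end at about (178,445), right front end (397,460), back corners (200,72) and (415,88). The tray front's top edge runs from (188,480) to (377,492), and the cover's free edge is at about (540,30) to (522,450). A cross-bar spans the walls about 25 mm behind their front ends.

```bash
python3 - <<'E'
from h import *
import pickle
np.set_printoptions(precision=4,suppress=True)
c=pickle.load(open('top0.pkl','rb'))
f=240/np.tan(np.radians(c['vfov'])/2)
def ray(c,u,v,z):
    a=c['T'][:3,3]; b=pt(c,u,v,1.)-a; return a+b*(z-a[2])/b[2]
P={'LF':(178,443),'RF':(397,458),'LB':(200,72),'RB':(415,88),'LBin':(210,97),'trayL':(188,482),'trayR':(377,495),'crossL':(210,390),'coverF':(522,445),'coverB':(543,35),'hingeF':(415,440),'cap':(70,498),'hs':(487,530),'term':(105,308)}
for k,(x,y) in P.items():
    u,v=350+x/3.75,150+y/3.75
    print(k,pt(c,u,v),ray(c,u,v,.058),ray(c,u,v,.052))
# depth clouds
for n in('top','scene'):
    c=pickle.load(open(n+'0.pkl','rb')); z=c['z_map']; vv,uu=np.mgrid[0:480,0:640]; f=240/np.tan(np.radians(c['vfov'])/2)
    Q=np.stack([(uu-c['cx'])/f*z,-(vv-c['cy'])/f*z,-z,np.ones_like(z)],-1)@c['T'].T; Q=Q[...,:3].reshape(-1,3)
    m=(Q[:,0]>.25)&(Q[:,0]<.75)&(Q[:,1]<-.1)&(Q[:,1]>-.5)&(Q[:,2]>.008)&(Q[:,2]<.3); Q=Q[m]; C=c['pixels'].reshape(-1,3)[m]
    np.savez(n+'c.npz',Q=Q,C=C)
    w=Q[(abs(Q[:,2]-.058)<.004)&(Q[:,0]<.6)&(Q[:,1]>-.34)&(Q[:,1]<-.15)]; 
    print(n,len(w)); print(cv2.minAreaRect((w[:,:2]*1000).astype(np.float32)))
    k=Q[(Q[:,2]>.09)]; print('cover',len(k),k.min(0),k.max(0))
    mu=k.mean(0); U,S,V=np.linalg.svd(k-mu,full_matrices=False); print(mu,V[2],S)
E
```

```text
LF [ 0.5174 -0.2043  0.0563] [ 0.5173 -0.2041  0.058 ] [ 0.5177 -0.2049  0.052 ]
RF [ 0.5099 -0.3286  0.0576] [ 0.5099 -0.3285  0.058 ] [ 0.5101 -0.33    0.052 ]
LB [ 0.7337 -0.2186  0.0578] [ 0.7336 -0.2185  0.058 ] [ 0.7352 -0.2194  0.052 ]
RB [ 0.7257 -0.3442  0.0555] [ 0.7251 -0.3435  0.058 ] [ 0.7266 -0.3451  0.052 ]
LBin [ 0.7206 -0.2253  0.051 ] [ 0.7188 -0.2242  0.058 ] [ 0.7203 -0.2252  0.052 ]
trayL [ 0.4955 -0.2106  0.0508] [ 0.4952 -0.2096  0.058 ] [ 0.4954 -0.2105  0.052 ]
trayR [ 0.4903 -0.3302  0.0039] [ 0.4888 -0.3167  0.058 ] [ 0.489  -0.3182  0.052 ]
crossL [ 0.5478 -0.2226  0.0578] [ 0.5478 -0.2226  0.058 ] [ 0.5483 -0.2235  0.052 ]
coverF [ 0.5099 -0.3533  0.1985] [ 0.5178 -0.3997  0.058 ] [ 0.5182 -0.4016  0.052 ]
coverB [ 0.7165 -0.3698  0.1989] [ 0.7573 -0.4188  0.058 ] [ 0.759  -0.4209  0.052 ]
hingeF [ 0.5188 -0.3328  0.0807] [ 0.5202 -0.3389  0.058 ] [ 0.5205 -0.3405  0.052 ]
cap [ 0.486  -0.144   0.0404] [ 0.4856 -0.1426  0.058 ] [ 0.4858 -0.1431  0.052 ]
hs [ 0.4699 -0.3903  0.0196] [ 0.4696 -0.3785  0.058 ] [ 0.4696 -0.3803  0.052 ]
term [ 0.6004 -0.1673  0.0126] [ 0.5945 -0.1628  0.058 ] [ 0.5953 -0.1634  0.052 ]
top 712
((546.8331298828125, -266.920654296875), (135.71253967285156, 111.88720703125), 86.29698181152344)
cover 4044 [ 0.5061 -0.4986  0.0901] [ 0.7259 -0.3231  0.2101]
[ 0.6245 -0.3763  0.1531] [-0.1725 -0.2336 -0.9569] [4.1761 2.6387 2.095 ]
scene 436
((542.3598022460938, -269.8078308105469), (140.14401245117188, 114.04642486572266), 89.57977294921875)
cover 2559 [ 0.5022 -0.4999  0.09  ] [ 0.7262 -0.3248  0.2071]
[ 0.6129 -0.398   0.1485] [-0.1394 -0.0948 -0.9857] [3.6678 2.2771 1.614 ]
```

```bash
python3 - <<'E'
from h import *
import pickle
np.set_printoptions(precision=3,suppress=True)
for n in('top','scene'):
    c=pickle.load(open(n+'0.pkl','rb')); z=c['z_map']; vv,uu=np.mgrid[0:480,0:640]; f=240/np.tan(np.radians(c['vfov'])/2)
    Q=np.stack([(uu-c['cx'])/f*z,-(vv-c['cy'])/f*z,-z,np.ones_like(z)],-1)@c['T'].T; Q=Q[z>0][:,:3]
    print(n,'rows x .2-.8 step .1; cols y .6..-.6 step .1: max z')
    for x in np.arange(.2,.85,.05):
        print('%.2f'%x,[round(float(max([0,*Q[(abs(Q[:,0]-x-.025)<.025)&(abs(Q[:,1]-y)<.05)&(Q[:,2]<.6),2]])),2) for y in np.arange(.6,-.65,-.1)])
    o=np.array([.6216,-.2739]);X=np.array([.9977,-.068]);Y=np.array([.068,.9977])
    L=np.c_[(Q[:,:2]-o)@X,(Q[:,:2]-o)@Y,Q[:,2]]
    k=L[(abs(L[:,0])<.1)&(L[:,1]<-.06)&(L[:,1]>-.12)&(L[:,2]>.1)]
    p=np.polyfit(k[:,2],k[:,1],1);print('cover slope',p,'theta',np.pi/2-np.arctan(p[0]),'y@.064',np.polyval(p,.064),'max z',k[:,2].max(),len(k))
    k=L[(L[:,0]<-.1)&(L[:,0]>-.17)&(abs(L[:,1])<.05)&(L[:,2]>.02)&(L[:,2]<.056)];print('tray front x pct',np.percentile(k[:,0],[2,10,25,50]),len(k))
E
```

```text
top rows x .2-.8 step .1; cols y .6..-.6 step .1: max z
0.20 [0.0, 0.0, 0.0, 0.0, 0.0, 0.0, 0.0, 0.0, 0.0, 0.0, 0.0, 0.0, 0.05]
0.25 [0.0, 0.0, 0.0, 0.0, 0.0, 0.0, 0.0, 0.0, 0.0, 0.0, 0.0, 0.0, 0.05]
0.30 [0.01, 0.01, 0.01, 0.01, 0.01, 0.01, 0.01, 0.01, 0.01, 0.01, 0.01, 0.01, 0.05]
0.35 [0.01, 0.02, 0.02, 0.01, 0.02, 0.01, 0.01, 0.01, 0.01, 0.01, 0.01, 0.01, 0.05]
0.40 [0.01, 0.01, 0.02, 0.02, 0.02, 0.01, 0.01, 0.01, 0.01, 0.01, 0.02, 0.05, 0.05]
0.45 [0.01, 0.01, 0.01, 0.02, 0.02, 0.02, 0.01, 0.04, 0.06, 0.06, 0.03, 0.05, 0.05]
0.50 [0.01, 0.01, 0.01, 0.01, 0.02, 0.02, 0.01, 0.01, 0.06, 0.2, 0.2, 0.05, 0.05]
0.55 [0.01, 0.01, 0.01, 0.02, 0.29, 0.3, 0.29, 0.01, 0.06, 0.18, 0.21, 0.09, 0.06]
0.60 [0.03, 0.03, 0.02, 0.07, 0.4, 0.4, 0.4, 0.01, 0.06, 0.17, 0.21, 0.2, 0.06]
0.65 [0.03, 0.03, 0.02, 0.27, 0.38, 0.29, 0.11, 0.04, 0.06, 0.17, 0.2, 0.18, 0.01]
0.70 [0.03, 0.12, 0.12, 0.29, 0.38, 0.29, 0.11, 0.05, 0.07, 0.11, 0.2, 0.11, 0.09]
0.75 [0.03, 0.12, 0.12, 0.27, 0.28, 0.12, 0.13, 0.05, 0.01, 0.01, 0.06, 0.06, 0.1]
0.80 [0.04, 0.05, 0.01, 0.2, 0.2, 0.16, 0.12, 0.13, 0.14, 0.06, 0.07, 
[... 741 characters left out ...]
 0.02, 0.01, 0.01, 0.06, 0.18, 0.2, 0.05, 0.05]
0.55 [0.01, 0.01, 0.01, 0.02, 0.3, 0.3, 0.31, 0.01, 0.06, 0.16, 0.21, 0.09, 0.06]
0.60 [0.02, 0.02, 0.01, 0.06, 0.4, 0.4, 0.4, 0.01, 0.06, 0.11, 0.21, 0.2, 0.08]
0.65 [0.03, 0.02, 0.01, 0.06, 0.21, 0.25, 0.1, 0.04, 0.06, 0.09, 0.2, 0.15, 0.01]
0.70 [0.03, 0.11, 0.11, 0.25, 0.25, 0.24, 0.11, 0.04, 0.06, 0.06, 0.2, 0.09, 0.09]
0.75 [0.03, 0.11, 0.11, 0.21, 0.23, 0.1, 0.12, 0.05, 0.0, 0.0, 0.06, 0.06, 0.09]
0.80 [0.03, 0.03, 0.01, 0.01, 0.17, 0.15, 0.12, 0.13, 0.13, 0.06, 0.07, 0.06, 0.09]
cover slope [-0.165 -0.059] theta 1.73405363638383 y@.064 -0.06995535689150809 max z 0.20711478536679573 1211
tray front x pct [-0.134 -0.133 -0.132 -0.131] 891
```

```bash
python3 -m crank '{"steps":[[[0.7,-1,0.2],[0,0,0]],[[0.7,-1,0.2],[0,0,-1]],[[0.7,-1,0.2],[0,0,-1]],[[0.7,-1,0.2],[0,0,-1]],[[0.7,-1,0],[0,0,-1]],[[0.7,-1,0],[0,0,-1]],[[0.7,-1,0],[0,0,-1]],[[0.7,-1,0],[0,0,-1]],[[0.7,-1,0],[0,0,-1]],[[0.7,-1,0],[0,0,-1]]]}' 0 20
python3 -m crank '{"steps":[[[0,-1,0],[0,0,0]],[[0,-1,0],[0,0,-1]],[[0,-1,0],[0,0,-1]],[[0,-1,0],[0,0,-1]],[[0,-1,0],[0,0,-1]],[[0,-1,0],[0,0,-1]],[[0,-1,0],[0,0,-1]],[[0,-1,0],[0,0,0]],[[0,-1,0],[0,0,0]],[[0,-1,0],[0,0,0]]]}'
```

```text
time: 0.93
ee_pos: [0.3914, 0.335, 0.2424]
eef_rot: [0.541, 0.841, -0.0, -0.0]
ft_force: [0.2, 0.2, 0.8]
width: 0.0284
grip_force: 0.0
time: 1.77
ee_pos: [0.3906, 0.0852, 0.2423]
eef_rot: [0.739, 0.674, -0.0, -0.0]
ft_force: [0.2, 0.4, 0.0]
width: 0.0006
grip_force: 0.0
```

```bash
python3 -m crank '{"steps":[[[0.2,-1,0],[0,0,0.25]],[[0.2,-1,0],[0,0,0]],[[0.2,-1,0],[0,0,0]],[[0.2,-1,0],[0,0,0]],[[0.2,-1,0],[0,0,0]],[[0.2,-1,0],[0,0,0]],[[0.2,-1,0],[0,0,0]],[[0.2,-1,0],[0,0,0]],[[0.2,-1,0],[0,0,0]],[[0.2,-1,0],[0,0,0]]]}'
python3 -m crank '{"steps":[[[0,-1,0],[0,0,0]],[[0,-1,0],[0,0,0]],[[0,-1,0],[0,0,0]],[[0,-0.9,0],[0,0,0]],[[0,0,-1],[0,0,0]],[[0,0,-1],[0,0,0]],[[0,0,-1],[0,0,0]],[[0,0,-1],[0,0,0]],[[0,0,-1],[0,0,0]],[[0,0,0],[0,0,0]]]}'
```

```text
time: 2.6
ee_pos: [0.4408, -0.1647, 0.2425]
eef_rot: [0.731, 0.682, 0.0, -0.0]
ft_force: [-0.0, 0.4, -0.3]
width: 0.0006
grip_force: 0.0
time: 3.43
ee_pos: [0.4384, -0.2596, 0.1135]
eef_rot: [0.731, 0.682, -0.002, -0.003]
ft_force: [-0.6, 0.9, 0.0]
width: 0.0002
grip_force: 0.0
```

```bash
python3 -m crank '{"steps":[[[0,0,-1],[0,0,0]],[[0,0,-1],[0,0,0]],[[0,0,-0.8],[0,0,0]],[[0,0,-0.6],[0,0,0]],[[0,0,0],[0,0,0]],[[0,0,0],[0,0,0]]]}'
python3 - <<'E'
from h import *
c=cam('scene')
cv2.imwrite('pics/s2.png',cv2.resize(c['pixels'][120:350,270:530],None,fx=2.6,fy=2.6,interpolation=cv2.INTER_CUBIC))
E
```

```text
time: 3.93
ee_pos: [0.441, -0.2612, 0.0334]
eef_rot: [0.731, 0.682, -0.0, -0.0]
ft_force: [0.1, -0.9, 1.6]
width: -0.0
grip_force: 0.0
```

View pics/s2.png

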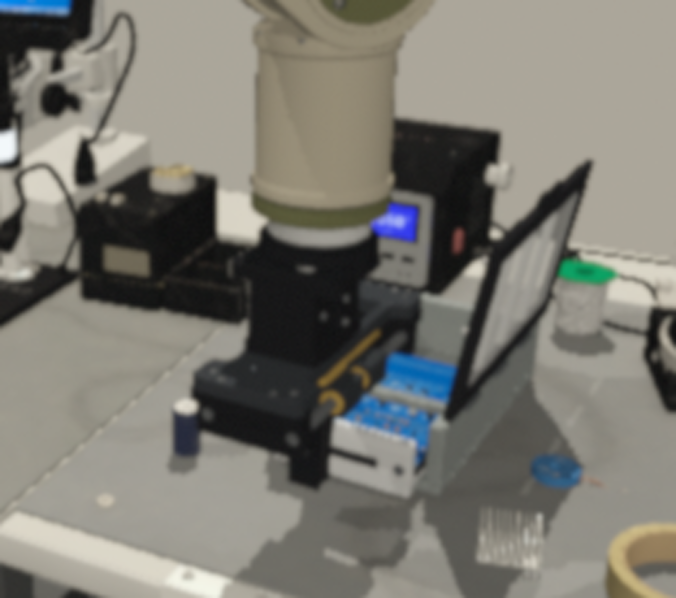

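The view shows the gripper body parallel to the tester axis, clear of the cover. The fingertip at about (310,465) is in front of the tray panel at (375,455).

```bash
python3 -m crank '{"steps":[[[0.3,-0.02,0],[0,0,0]],[[0.3,-0.02,0],[0,0,0]],[[0.3,-0.02,0],[0,0,0]],[[0.2,-0.014,0],[0,0,0]],[[0.2,-0.014,0],[0,0,0]],[[0.2,-0.014,0],[0,0,0]],[[0.2,-0.014,0],[0,0,0]],[[0.2,-0.014,0],[0,0,0]]]}'
python3 -m crank '{"steps":[[[0.1,-0.007,0],[0,0,0]],[[0.1,-0.007,0],[0,0,0]],[[0.1,-0.007,0],[0,0,0]],[[0.1,-0.007,0],[0,0,0]],[[0.05,-0.004,0],[0,0,0]]]}'
python3 - <<'E'
from h import *
s=monitor.read_state();d=s['ee_pos'][:2]-np.array([.6216,-.2739]);print(d@[.9977,-.068],d@[.068,.9977],s['ft_force'])
E
```

```text
time: 4.65
ee_pos: [0.4883, -0.2643, 0.0324]
eef_rot: [0.731, 0.682, -0.0, -0.001]
ft_force: [-2.9, 1.6, 1.8]
width: 0.0004
grip_force: 1.5
time: 5.07
ee_pos: [0.4997, -0.2651, 0.0324]
eef_rot: [0.731, 0.682, -0.0, -0.0]
ft_force: [-2.4, -0.0, -1.0]
width: 0.0006
grip_force: 1.3
-0.12221137875668357 0.0005401163530415389 [-2.3908683  -0.04706942 -1.04307448]
```

```bash
python3 -m crank '{"steps":[[[0.1,-0.007,0],[0,0,0]],[[0.1,-0.007,0],[0,0,0]],[[0.05,-0.004,0],[0,0,0]],[[0.05,-0.004,0],[0,0,0]],[[0,0,0],[0,0,0]]]}'
python3 -m crank '{"steps":[[[0.04,-0.003,0],[0,0,0]],[[0.04,-0.003,0],[0,0,0]],[[0,0,0],[0,0,0]]]}'
```

```text
time: 5.48
ee_pos: [0.5075, -0.2656, 0.0326]
eef_rot: [0.731, 0.682, 0.0, 0.0]
ft_force: [-1.0, 0.2, -1.1]
width: 0.0003
grip_force: 0.7
time: 5.73
ee_pos: [0.5094, -0.2657, 0.0326]
eef_rot: [0.731, 0.682, 0.0, 0.0]
ft_force: [-2.4, 0.1, -0.7]
width: 0.0
grip_force: 0.8
```

```bash
for i in 1 ; do python3 -m crank '{"steps":[[[0.04,-0.003,0],[0,0,0]],[[0,0,0],[0,0,0]]]}'; done
python3 -m crank '{"steps":[[[0.04,-0.003,0],[0,0,0]],[[0,0,0],[0,0,0]]]}' | head -4
```

```text
time: 5.9
ee_pos: [0.5104, -0.2658, 0.0326]
eef_rot: [0.731, 0.682, 0.0, 0.0]
ft_force: [-2.0, -0.2, -1.1]
width: 0.0006
grip_force: 0.8
time: 6.07
ee_pos: [0.5114, -0.2658, 0.0326]
eef_rot: [0.731, 0.682, 0.0, 0.0]
ft_force: [-1.8, -0.0, -0.7]
```

```bash
python3 -m crank '{"steps":[[[0.04,-0.003,0],[0,0,0]],[[0,0,0],[0,0,0]]]}' | head -4
```

```text
time: 6.23
ee_pos: [0.5124, -0.2659, 0.0326]
eef_rot: [0.731, 0.682, 0.0, 0.0]
ft_force: [-2.0, 0.3, -2.3]
```

```bash
python3 -m crank '{"steps":[[[0.04,-0.003,0],[0,0,0]],[[0,0,0],[0,0,0]]]}' | sed -n '2p;4p'
python3 -m crank '{"steps":[[[0.04,-0.003,0],[0,0,0]],[[0,0,0],[0,0,0]]]}' | sed -n '2p;4p'
python3 - <<'E'
from h import *
np.set_printoptions(precision=4,suppress=True)
c=cam('top'); z=c['z_map']; vv,uu=np.mgrid[0:480,0:640]; f=240/np.tan(np.radians(c['vfov'])/2)
cv2.imwrite('pics/t3.png',cv2.resize(c['pixels'][150:310,350:510],None,fx=3.75,fy=3.75,interpolation=cv2.INTER_CUBIC))
E
```

```text
ee_pos: [0.5134, -0.266, 0.0326]
ft_force: [-0.5, 0.4, -0.3]
ee_pos: [0.5144, -0.2661, 0.0326]
ft_force: [-1.4, 0.2, 0.5]
```

View pics/t3.png

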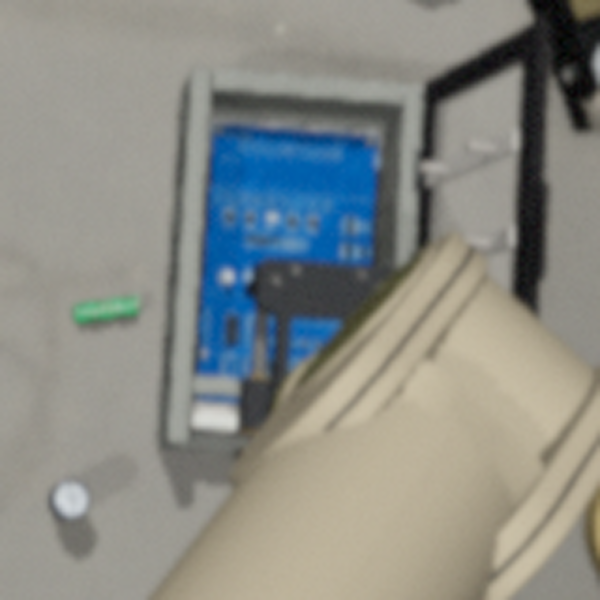

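The housing hasn't moved (back-left corner still at (200,72)), and the tray panel is now inside the walls, with its outer edge at about (215,430). A few mm remain until the stop.

```bash
python3 -m crank '{"steps":[[[0.04,-0.003,0],[0,0,0]],[[0.04,-0.003,0],[0,0,0]],[[0,0,0],[0,0,0]]]}' | sed -n '2p;4p'
python3 -m crank '{"steps":[[[0.04,-0.003,0],[0,0,0]],[[0,0,0],[0,0,0]]]}' | sed -n '2p;4p'
python3 -m crank '{"steps":[[[0.02,-0.001,0],[0,0,0]],[[0,0,0],[0,0,0]]]}' | sed -n '2p;4p'
```

```text
ee_pos: [0.5164, -0.2662, 0.0326]
ft_force: [-1.5, 1.1, -0.2]
ee_pos: [0.5174, -0.2663, 0.0326]
ft_force: [-1.3, 0.8, -0.7]
ee_pos: [0.5178, -0.2663, 0.0326]
ft_force: [-2.2, 0.4, 0.6]
```

```bash
python3 -m crank '{"steps":[[[0.03,-0.002,0],[0,0,0]],[[0,0,0],[0,0,0]]]}' | sed -n '2p;4p'
python3 -m crank '{"steps":[[[0.03,-0.002,0],[0,0,0]],[[0,0,0],[0,0,0]]]}' | sed -n '2p;4p'
```

```text
ee_pos: [0.5179, -0.2663, 0.0325]
ft_force: [-5.1, 2.2, 3.9]
ee_pos: [0.518, -0.2664, 0.0325]
ft_force: [-8.2, 3.3, 6.5]
```

```bash
python3 -m crank '{"steps":[[[0.03,-0.002,0],[0,0,0]],[[0,0,0],[0,0,0]]]}' | sed -n '2p;4p'
python3 - <<'E'
from h import *
np.set_printoptions(precision=4,suppress=True)
o=np.array([.6216,-.2739]);X=np.array([.9977,-.068]);Y=np.array([.068,.9977])
c=cam('top'); z=c['z_map']; vv,uu=np.mgrid[0:480,0:640]; f=240/np.tan(np.radians(c['vfov'])/2)
Q=np.stack([(uu-c['cx'])/f*z,-(vv-c['cy'])/f*z,-z,np.ones_like(z)],-1)@c['T'].T
L=np.dstack([(Q[...,:2]-o)@X,(Q[...,:2]-o)@Y,Q[...,2]]).reshape(-1,3)
k=L[(abs(L[:,1]-.037)<.012)&(L[:,0]<-.07)&(L[:,0]>-.13)]; print(k[np.argsort(k[:,0])])
E
```

```text
ee_pos: [0.5179, -0.2664, 0.0324]
ft_force: [-11.4, 4.1, 8.7]
[[-0.13    0.0301  0.0037]
 [-0.13    0.0463  0.4705]
 [-0.1299  0.0471  0.4688]
 ...
 [-0.0702  0.0364  0.0612]
 [-0.0701  0.0393  0.4154]
 [-0.07    0.0353  0.4272]]
```

The force rose to 11 N with no further motion, so something has stopped it. I'll back off and check that the tray really is home.

```bash
python3 -m crank '{"steps":[[[-0.2,0.014,0],[0,0,0]],[[-0.4,0.03,0],[0,0,0]],[[-0.8,0.05,0],[0,0,0]],[[-0.5,0,0.5],[0,0,0]],[[0,0,1],[0,0,0]],[[0,0,1],[0,0,0]],[[0,0,1],[0,0,0]],[[0,0,1],[0,0,0]],[[0,0,1],[0,0,0]],[[0,0,1],[0,0,0]]]}'
python3 -m crank '{"steps":[[[-1,0.5,1],[0,0,0]],[[-1,1,0.5],[0,0,0]],[[-1,1,0],[0,0,0]],[[0,1,0],[0,0,0]],[[0,1,0],[0,0,0]],[[0,1,0],[0,0,0]],[[0,1,0],[0,0,0]],[[0,1,0],[0,0,0]],[[0,0,0],[0,0,0]],[[0,0,0],[0,0,0]]]}'
cat >> h.py <<'E'
o=np.array([.6216,-.2739]);X=np.array([.9977,-.068]);Y=np.array([.068,.9977])
def loc(n):
    c=cam(n); z=c['z_map']; vv,uu=np.mgrid[0:480,0:640]; f=240/np.tan(np.radians(c['vfov'])/2)
    Q=np.stack([(uu-c['cx'])/f*z,-(vv-c['cy'])/f*z,-z,np.ones_like(z)],-1)@c['T'].T
    return c,np.dstack([(Q[...,:2]-o)@X,(Q[...,:2]-o)@Y,Q[...,2]])
E
python3 - <<'E'
from h import *
np.set_printoptions(precision=4,suppress=True)
for n in ('scene','top'):
    c,L=loc(n); L=L.reshape(-1,3)
    k=L[(L[:,0]<-.06)&(L[:,0]>-.17)&(abs(L[:,1])<.045)&(L[:,2]>.02)&(L[:,2]<.054)];print(n,np.percentile(k[:,0],[2,10,25,50,75]),len(k))
    k=L[(L[:,0]<.06)&(L[:,0]>-.14)&(abs(abs(L[:,1])-.062)<.004)&(abs(L[:,2]-.058)<.004)];print('wall front',np.percentile(k[:,0],[0,1,2,5]))
    if n=='top': cv2.imwrite('pics/t4.png',cv2.resize(c['pixels'][140:310,350:580],None,fx=3.4,fy=3.4,interpolation=cv2.INTER_CUBIC))
    for k in [L[(L[:,1]<-.1)&(L[:,1]>-.32)&(abs(L[:,0])<.15)&(L[:,2]>t)] for t in (.1,.15,.18)]: print('right obst',len(k),k.min(0) if len(k) else 0,k.max(0) if len(k) else 0)
E
```

```text
time: 8.58
ee_pos: [0.4721, -0.2643, 0.1964]
eef_rot: [0.731, 0.682, 0.001, 0.0]
ft_force: [0.4, -0.0, 0.7]
width: 0.0007
grip_force: 0.0
time: 9.42
ee_pos: [0.4031, -0.0811, 0.2306]
eef_rot: [0.73, 0.683, 0.001, -0.001]
ft_force: [0.5, -0.6, -0.2]
width: 0.0007
grip_force: 0.0
scene [-0.0974 -0.0962 -0.0953 -0.0943 -0.0931] 811
wall front [-0.1108 -0.1098 -0.1093 -0.1087]
right obst 801 [ 0.017  -0.226   0.1007] [ 0.0707 -0.1767  0.1951]
right obst 423 [ 0.017  -0.226   0.1501] [ 0.0474 -0.1866  0.1951]
right obst 83 [ 0.017  -0.221   0.1801] [ 0.0423 -0.1989  0.1951]
top [-0.096  -0.0952 -0.0922 -0.086  -0.0652] 386
wall front [-0.1099 -0.1083 -0.1066 -0.1012]
right obst 750 [ 0.0182 -0.2252  0.1001] [ 0.096  -0.173   0.1964]
right obst 445 [ 0.0182 -0.2252  0.1504] [ 0.0672 -0.1839  0.1964]
right obst 133 [ 0.0182 -0.2194  0.18  ] [ 0.047  -0.1954  0.1964]
```

View pics/t4.png

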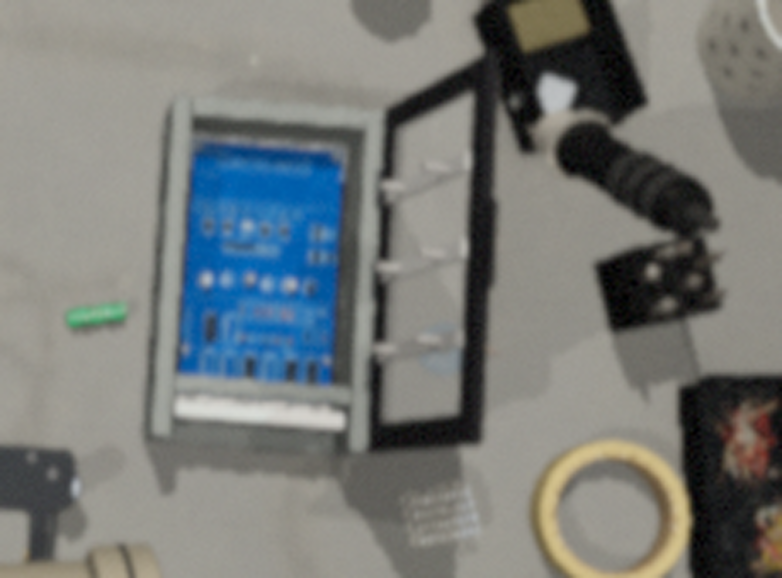

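The tray is home: its front measures 95.5 mm in front of the origin and the wall ends are at 110 mm. The cover still leans at about (485,200) in the crop. I'll cross over the top to the cover's outer side.

```bash
python3 -m crank '{"steps":[[[0,0,1],[0,0,0]],[[0,0,1],[0,0,0]],[[0.6,-1,0.8],[0,0,0]],[[0.6,-1,0],[0,0,0]],[[0.6,-1,0],[0,0,0]],[[0.6,-1,0],[0,0,0]],[[0.6,-1,0],[0,0,0]],[[0.6,-1,0],[0,0,0]],[[0.6,-1,0],[0,0,0]],[[0.6,-1,0],[0,0,0]]]}'
python3 -m crank '{"steps":[[[0.6,-1,0],[0,0,0]],[[0.6,-1,0],[0,0,0]],[[0.6,-1,0],[0,0,0]],[[0.6,-1,0],[0,0,0]],[[0.7,-1,0],[0,0,0]],[[0.5,-0.5,0],[0,0,0]],[[0,0,0],[0,0,0]]]}'
```

```text
time: 10.35
ee_pos: [0.5237, -0.2841, 0.3007]
eef_rot: [0.731, 0.682, -0.0, -0.0]
ft_force: [0.0, 1.2, 1.2]
width: 0.0004
grip_force: 0.0
time: 10.93
ee_pos: [0.6128, -0.4233, 0.2985]
eef_rot: [0.732, 0.681, -0.002, -0.001]
ft_force: [-0.4, 0.9, -1.2]
width: 0.0007
grip_force: 0.0
```

```bash
python3 -m crank '{"steps":[[[0,0,-1],[0,0,0]],[[0,0,-1],[0,0,0]],[[0,0,-1],[0,0,0]],[[0,0,-1],[0,0,0]],[[0,0,-1],[0,0,0]],[[0,0.3,0],[0,0,0]],[[0,0.3,0],[0,0,0]],[[0,0.3,0],[0,0,0]],[[0,0,0],[0,0,0]]]}'
python3 - <<'E'
from h import *
c=cam('scene')
cv2.imwrite('pics/s5.png',cv2.resize(c['pixels'][100:330,330:590],None,fx=2.6,fy=2.6,interpolation=cv2.INTER_CUBIC))
E
```

```text
time: 11.68
ee_pos: [0.6147, -0.3951, 0.1783]
eef_rot: [0.73, 0.683, 0.001, 0.001]
ft_force: [1.2, -0.1, -0.5]
width: 0.0006
grip_force: 0.0
```

View pics/s5.png

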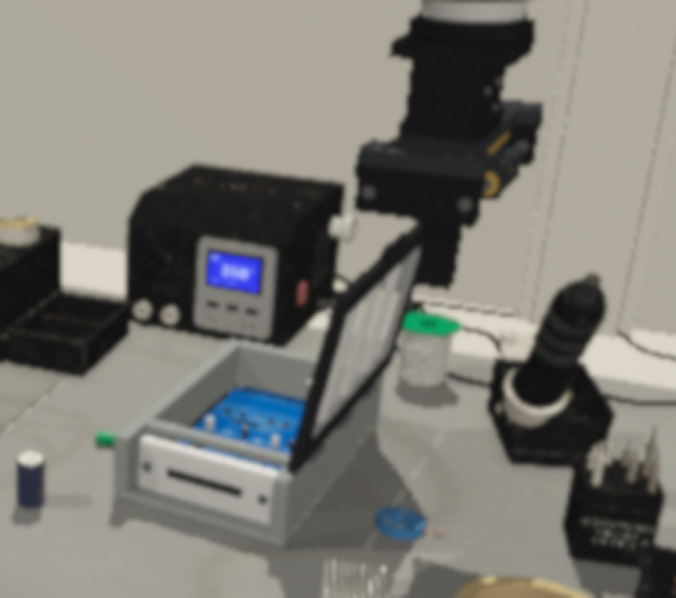

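The fingers hang beside the cover's outer face (fingertip at about (435,285), cover lip at about (410,235)), clear of the microphone-like stand. Now I'll push along the cover's arc.

```bash
python3 -m crank '{"steps":[[[0,0.2,0.3],[0,0,0]],[[0,0.3,0],[0,0,0]],[[0.02,0.3,0],[0,0,0]],[[0.02,0.3,0],[0,0,0]],[[0.02,0.3,0],[0,0,0]],[[0.02,0.2,0],[0,0,0]],[[0,0,0],[0,0,0]]]}'
python3 -m crank '{"steps":[[[0.02,0.35,0],[0,0,0]],[[0.02,0.35,0],[0,0,0]],[[0.02,0.35,0],[0,0,0]],[[0.02,0.25,0],[0,0,0]],[[0,0,0],[0,0,0]]]}'
```

```text
time: 12.32
ee_pos: [0.6158, -0.355, 0.1831]
eef_rot: [0.731, 0.683, 0.0, -0.001]
ft_force: [0.1, 0.1, -1.1]
width: 0.0004
grip_force: 0.0
time: 12.73
ee_pos: [0.618, -0.322, 0.1831]
eef_rot: [0.73, 0.683, 0.001, -0.001]
ft_force: [-0.8, -0.3, 0.5]
width: 0.0006
grip_force: 0.0
```

```bash
python3 - <<'E'
from h import *
c,L=loc('scene')
cv2.imwrite('pics/s6.png',cv2.resize(c['pixels'][100:330,330:590],None,fx=2.6,fy=2.6,interpolation=cv2.INTER_CUBIC))
E
```

```text
(no output)
```

View pics/s6.png

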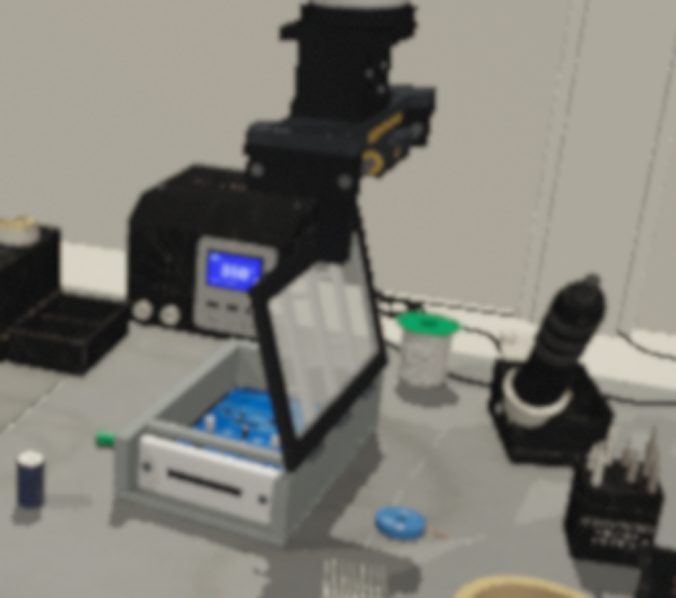

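The cover has swung to roughly 75° with the fingers behind it (lip at about (320,265)); the tray and small parts are undisturbed. I'll continue along the arc.

```bash
python3 -m crank '{"steps":[[[0.02,0.3,-0.1],[0,0,0]],[[0.02,0.3,-0.1],[0,0,0]],[[0.02,0.3,-0.1],[0,0,0]],[[0.02,0.3,-0.1],[0,0,0]],[[0.02,0.27,-0.18],[0,0,0]],[[0.02,0.27,-0.18],[0,0,0]],[[0.02,0.27,-0.18],[0,0,0]],[[0.02,0.27,-0.18],[0,0,0]],[[0,0,0],[0,0,0]]]}'
python3 -m crank '{"steps":[[[0.02,0.2,-0.25],[0,0,0]],[[0.02,0.2,-0.25],[0,0,0]],[[0.02,0.2,-0.25],[0,0,0]],[[0.02,0.2,-0.25],[0,0,0]],[[0,0.14,-0.3],[0,0,0]],[[0,0.14,-0.3],[0,0,0]],[[0,0.14,-0.3],[0,0,0]],[[0,0.14,-0.3],[0,0,0]],[[0,0,0],[0,0,0]]]}'
python3 - <<'E'
from h import *
s=monitor.read_state();d=s['ee_pos'][:2]-o;print(d@X,d@Y)
E
```

```text
time: 13.53
ee_pos: [0.6214, -0.265, 0.1538]
eef_rot: [0.731, 0.683, 0.0, -0.002]
ft_force: [0.3, 0.2, -0.4]
width: 0.0007
grip_force: 0.0
time: 14.28
ee_pos: [0.6226, -0.2319, 0.0982]
eef_rot: [0.731, 0.682, -0.0, -0.002]
ft_force: [0.2, 1.0, -0.6]
width: 0.0002
grip_force: 0.0
-0.0018769796970450419 0.041930946347732326
```

```bash
python3 -m crank '{"steps":[[[0,0.07,-0.25],[0,0,0]],[[0,0.07,-0.25],[0,0,0]],[[0,0.06,-0.25],[0,0,0]],[[0,0,-0.2],[0,0,0]],[[0,0,-0.1],[0,0,0]],[[0,0,0],[0,0,0]]]}'
python3 -m crank '{"steps":[[[0,0,-0.08],[0,0,0]],[[0,0,-0.04],[0,0,0]],[[0,0,0],[0,0,0]]]}'
```

```text
time: 14.78
ee_pos: [0.6228, -0.2282, 0.0732]
eef_rot: [0.731, 0.682, -0.0, -0.001]
ft_force: [0.9, -0.3, -0.1]
width: 0.0003
grip_force: 0.0
time: 15.03
ee_pos: [0.6232, -0.2285, 0.071]
eef_rot: [0.731, 0.682, 0.0, -0.001]
ft_force: [-1.1, -0.3, 0.1]
width: 0.0002
grip_force: 0.0
```

```bash
python3 -m crank '{"steps":[[[0,0,-0.06],[0,0,0]],[[0,0,0],[0,0,0]]]}' | sed -n '2p;4p'
python3 -m crank '{"steps":[[[0,0,-0.06],[0,0,0]],[[0,0,0],[0,0,0]]]}' | sed -n '2p;4p'
```

```text
ee_pos: [0.6232, -0.2284, 0.0694]
ft_force: [-0.1, 0.0, 0.5]
ee_pos: [0.6233, -0.2284, 0.0685]
ft_force: [-1.1, 1.4, 3.7]
```

```bash
python3 -m crank '{"steps":[[[0,0,-0.04],[0,0,0]],[[0,0,0],[0,0,0]]]}' | sed -n '2p;4p'
python3 - <<'E'
from h import *
c,L=loc('scene')
cv2.imwrite('pics/s7.png',cv2.resize(c['pixels'][130:330,330:560],None,fx=3,fy=3,interpolation=cv2.INTER_CUBIC))
E
```

```text
ee_pos: [0.6234, -0.2285, 0.0683]
ft_force: [-4.1, 2.1, 11.3]
```

View pics/s7.png

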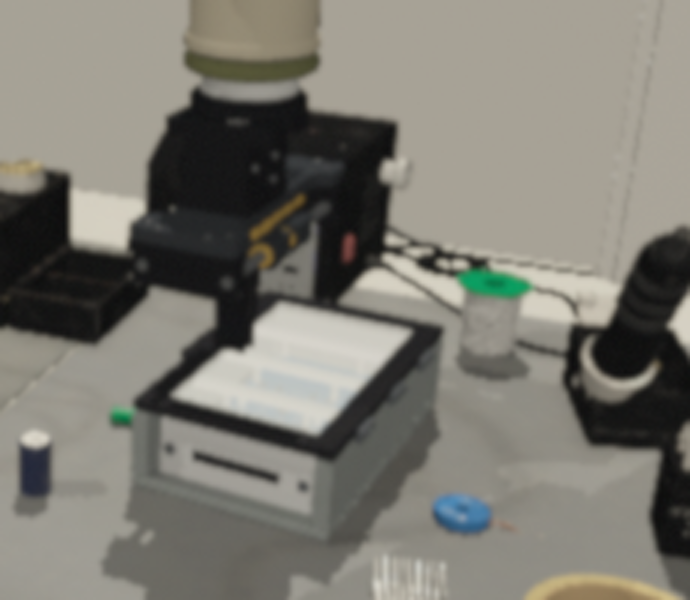

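The cover is flat on the housing (front bar at about (240,425)) and resists at 11 N with the fingertip at z = 68 mm. I'll lift straight up and check.

```bash
python3 -m crank '{"steps":[[[0,0,0.2],[0,0,0]],[[0,0,0.6],[0,0,0]],[[0,0,1],[0,0,0]],[[0,0,1],[0,0,0]],[[0,0,1],[0,0,0]],[[0,0,1],[0,0,0]],[[-1,0.5,0.5],[0,0,0]],[[-1,1,0],[0,0,0]],[[-1,1,0],[0,0,0]],[[-1,1,0],[0,0,0]]]}'
python3 -m crank '{"steps":[[[-1,1,0],[0,0,0]],[[-1,1,0],[0,0,0]],[[-1,1,0],[0,0,0]],[[-1,1,0],[0,0,0]],[[0,0,0],[0,0,0]],[[0,0,0],[0,0,0]]]}' | sed -n '2p;4p'
python3 - <<'E'
from h import *
np.set_printoptions(precision=4,suppress=True)
for n in('top','scene'):
    c,L=loc(n); L=L.reshape(-1,3); t=L[(abs(L[:,0])<.1)&(L[:,2]>.05)&(L[:,2]<.15)]
    for y in(-.058,.045,.057): print(n,y,np.median(t[abs(t[:,1]-y)<.005,2]))
    k=L[(L[:,2]>.06)&(L[:,2]<.075)&(abs(L[:,0])<.14)&(abs(L[:,1])<.1)]; print(k.min(0),k.max(0))
    k=L[(L[:,0]<-.06)&(L[:,0]>-.17)&(abs(L[:,1])<.045)&(L[:,2]>.02)&(L[:,2]<.05)];print('tray',np.percentile(k[:,0],[2,10,25,50,75]),len(k))
    if n=='top': cv2.imwrite('pics/t8.png',cv2.resize(c['pixels'][140:310,350:580],None,fx=3.4,fy=3.4,interpolation=cv2.INTER_CUBIC))
E
```

```text
time: 16.42
ee_pos: [0.522, -0.1406, 0.1997]
eef_rot: [0.732, 0.682, 0.0, -0.001]
ft_force: [-0.3, 1.0, 2.2]
width: 0.0008
grip_force: 0.0
ee_pos: [0.4273, -0.044, 0.2007]
ft_force: [0.5, -0.5, 0.6]
top -0.058 0.0684638816284403
top 0.045 0.066795692934844
top 0.057 0.0685904465855447
[-0.1095 -0.0712  0.0602] [0.1109 0.0774 0.0742]Traceback (most recent call last):
  File "<stdin>", line 7, in <module>
    return _quantile_unchecked(
        a, q, axis, out, overwrite_input, method, keepdims, weights)
    return _ureduce(a,
                    func=_quantile_ureduce_func,
    ...<5 lines>...
                    overwrite_input=overwrite_input,
                    method=method)
    r = func(a, **kwargs)
    result = _quantile(arr,
                       quantiles=q,
    ...<2 lines>...
                       out=out,
                       weights=wgt)
    slices_having_nans = np.isnan(arr[-1, ...])
                                  ~~~^^^^^^^^^
IndexError: index -1 is out of bounds for axis 0 with size 0
```

The cover is level at 68.5 mm on both sides. One last numeric check of the tray from the scene camera, then I'll hand in.

```bash
python3 - <<'E'
from h import *
c,L=loc('scene'); L=L.reshape(-1,3)
k=L[(L[:,0]<-.06)&(L[:,0]>-.17)&(abs(L[:,1])<.045)&(L[:,2]>.02)&(L[:,2]<.05)];p=np.percentile(k[:,0],[2,10,50]);print('tray',p,len(k))
for y in(-.058,.057): print(np.median(L[(abs(L[:,0])<.1)&(abs(L[:,1]-y)<.005)&(L[:,2]>.05)&(L[:,2]<.1),2]))
if p[1]>-.099: print(ticket.close_job())
E
```

```text
tray [-0.09743091 -0.09642056 -0.09468578] 612
0.06831326412114364
0.06820356602539546
the job is handed in; nothing more can be done
None
```

Job handed in: the tray was pushed home first (front face about 95 mm in front of the tester's origin, against a stated 96 mm), then the cover was pushed shut and lies flat at about 68 mm on both sides; the housing did not shift noticeably and the small parts I could see were undisturbed (I did not look at the syringe again), at about 17 s on the robot's clock.

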